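# Jack up the stuck casting board and hold it

### The arm

A 7-joint arm with a two-finger parallel gripper is mounted at the origin on the work surface. World frame = base frame: x ahead of the robot, y to its left, z up, the work surface at z = 0. Lengths are in m, angles in rad, forces in N, time in s.
With the tool pointing down it reaches from about 0.4 to 0.85 m from the base axis. Payload 4.4 kg.
Tool frame: the origin (TCP) lies between the finger pads; the fingertips stand 22 mm ahead of it and the grasp point (between the pads) lies 3 mm ahead of it; z points along the fingers, y is the line along which they close (so a half turn about z gives the same grasp; the last joint's range is limited). The gripper opens to 94 mm and grips with 3 to 60 N. Pads are 16 mm wide; open, the fingers measure 119 mm over their backs; the gripper's body (75 mm by 177 mm) begins 78 mm behind the grasp point.
Start: joints at [1.064, 0.628, 0.038, 1.517, -0.027, 0.996, -0.02], TCP at [0.277, -0.588, 0.227] pointing down, gripper open.
Joint ranges: [-3.06, 3.06], [-0.37, 2.12], [-1.25, 1.32], [0.18, 2.47], [-1.1, 4.24], [0.23, 1.98], [-2.94, 2.94]. Speed limits (rad/s): [2.57, 2.57, 3.14, 3.14, 3.14, 3.14, 3.14].

### API

Orientations are given as a unit quaternion [x, y, z, w].
In Python, from plant import ctrl gives the robot as it stands.
- The arm moves only by the shell command python3 -m pendant 'ROWS' [FORCE]. ROWS is JSON, a list that holds one entry, the list of rows, each a list of 5 numbers: the shift along the world's x, y, z in m, then the turn about the world's z in degrees, then the gripper's target within -1 to 1 (fully open at 1, half-way at 0, shut at -1). In form: [[[x, y, z, roll, gripper], ...]]. A call has 1 to 10 rows; each row is the pose to reach, as a shift and turn from the pose commanded when the call began; what a row does not reach only later rows make up. A row lasts 1/8 s, in which the tool goes at most 62.5 mm and 10.7 degrees, less where a joint would pass 70% of its speed; a pose out of reach is approached as far as the arm can. A call with a gripper value outside its range is refused whole. The fingers move at their own pace and stop on an object; FORCE is the grip in N (left out, the last holds). Time passes only in rows, so rows that repeat a pose let the fingers close. It gives the time, the measured TCP pose, the force, the opening and the grip force at its end, in the units of the state.
- ctrl.get_obs(): the state, without advancing time (a new reading comes with each control period).
- ctrl.get_image(name): name is "side" or "top" or "wrist"; returns a dict with "img" (400x640x3 uint8, red, green, blue), "vertical_fov" (degrees; the focal length in pixels is half the picture's height over the tangent of half this angle, whatever the lens; pixels are square), "cx", "cy" (the principal point, pixels), "origin" and "rotation" of the camera in the world. Camera axes: x right, y down, z forward; pixel columns grow to the right and rows downward; lengths in m; the calibration is good to about 2 mm. A picture is of the moment at which its call begins. There is no depth.
- ctrl.sign_off(): hands the job in; it is judged then, once.
Trained networks look in the newest picture that a camera, given by its name, has taken for a name from the list of things; names that differ only in an ending like _2 or _b are one class to them, and where a whole thing is asked for, a point or a joint stands for the part that bears it (a point fixed in the world has none). Each returns a list of dicts, best first, with "conf" (0 to 1); they miss things now and then, are a little off and sometimes report something else, mostly with a low value. They report only what shows in the picture. A call takes as long as a camera call.
- ctrl.find_in(camera, target): "at" ([column, row] in pixels, amid what is visible of it).
The state is a dict: "time_s": time; "qpos": joint angles; "qvel": joint speeds; "joint_efforts": joint torques, N m; "tcp_pos": TCP position; "orientation": TCP orientation; "ft_force": force on the tool from outside, world axes, zero at the start; "moment": the same for the moment, N m; "gripper_width": opening from 0.0 (shut) to 1.0 (fully open); "finger_force": force on a finger pad.
Only numpy, scipy, OpenCV 4.12 (cv2) and the standard library are available. Lean on these libraries where they do the work, as an engineer would, in place of code of your own. Each camera call takes 0.05 s, during which the arm holds its last target. There are 200 camera calls.

### The job

Work the casting loose from its stand: set the little toe jack flat on the table with its round saddle centred under the lift pad (the steel disc with a domed button on the board's front edge, not the plain wooden ears), pump the handle once fully down and let it come all the way back up. Then press the handle fully down a second time and finish like that, still pressing it down with the gripper so that the jack alone holds the board raised. Do not touch the board, casting or pad with the robot, and leave the bowl, jar and wooden block alone.

Things in the scene. Friction and masses are not known exactly. Their poses are not given: they have to be found in the camera images.
- jack_center (a point): Loose grey toe jack, 0.8 kg: centre of its upright tower, 48 mm above the jack's underside. x points from the handle (behind) to the saddle (in front), y across, z up. Tower 36 mm (x) by 40 mm (y: grasp across this, from above), top 96 mm above the underside. Base plate 66 mm wide, 10 mm thick, from 105 mm behind to 70 mm in front of this point. Carry or slide it by the tower.
- jack_saddle: Round steel saddle of the jack, 30 mm across, which rises with the handle; the origin is the centre of its flat top, 55 mm in front of the tower's centre and, with the handle up, 44 mm above the jack's underside. It rises 60 mm per rad of handle, 33 mm for the full stroke (the pad is met after about 12 mm).
- handle_grip: Black rubber grip of the jack handle, 60 mm long (its x), 26 mm wide, 16 mm thick; origin at its centre, 115 mm from the handle's pivot. The pivot runs across the jack, 24 mm behind the tower's centre, 70 mm above the underside. Handle up: the grip slopes 0.42 rad up towards its free end; fully down: 0.13 rad downwards.
- handle (a joint): Angle of the jack handle in rad: 0 is up (where a spring and the load return it when let go), 0.55 is fully down at the stop. Pressing it on the grip takes about 2 N at first, rising to 6 to 8 N with the board raised.
- lift_pad: Lift pad: level steel disc, 40 mm across, 10 mm thick, with a brass domed button on top, on a bracket out from the board's front edge. Origin: centre of its flat underside, 56 mm above the table with the board down, 45 mm in front of the edge (towards the robot). Held fast, at a different place along the edge each time.
- bowl: Bystander: white bowl, 96 mm across the rim, 50 mm high; origin under its centre.
- jar: Bystander: closed white jar, 60 mm across, 90 mm high; origin under its centre.
- wood_block: Bystander: plain wooden block 50 x 70 x 45 mm high; origin under its centre.
- board: Plywood casting board on the stand, 260 by 300 mm, 14 mm thick, hinged along its far edge, with an ochre casting fixed on it; origin at the middle of its front edge, on the underside, x pointing from there to the hinge. Level at rest; its front edge rises with the lift pad, to a tilt of about 0.07 rad at the full stroke of a rightly placed jack.
- stand_front (a point): Fixed wooden stand, 260 mm deep (x) by 300 mm wide (y) by 56 mm high, that carries the board; this point is the middle of its front edge (towards the robot) on the table. Its x axis points from the front edge to the hinge. The board (same outline, 14 mm thick) lies on it with a casting up to 36 mm high; two plain wooden ears 26 mm wide stand out 22 mm at the ends of its front edge.

How it is judged:
By the outcome, as a careful person would: the job done as asked, in the order asked, and still so for the second after the job is handed in, while the arm keeps its last pose, push and grip.
It also fails if it takes over 66 s, if anything falls off the work surface, if the arm or the gripper's body presses on something with over 40 N, if the wrist force passes 120 N, or if a joint passes its speed limit or range.

## Working session

There is one attempt and no reset: what is moved stays moved. The work goes in short steps, Python scripts to look and compute and a shell command to move; the robot and the scene stay as the last step left them, time stands still between calls to the robot, and variables do not carry over. Pictures are saved under pics/ and viewed, at most 10 in all, crops included, and the job is handed in when it is done.

```bash
mkdir -p pics; cat > h.py <<'E'
import numpy as np, cv2
from plant import ctrl
def K(im):
    f=im["img"].shape[0]/2/np.tan(np.radians(im["vertical_fov"])/2); return f
def ray(im,uv):
    f=K(im); d=np.array([(uv[0]-im["cx"])/f,(uv[1]-im["cy"])/f,1.]); return np.array(im["origin"]),np.array(im["rotation"])@d
def atz(im,uv,z):
    o,d=ray(im,uv); return o+d*(z-o[2])/d[2]
def proj(im,p):
    c=np.array(im["rotation"]).T@(np.array(p)-im["origin"]); return np.array([im["cx"],im["cy"]])+K(im)*c[:2]/c[2]
def tri(a,ua,b,ub):
    A=[];B=[]
    for im,u in((a,ua),(b,ub)):
        o,d=ray(im,u); d=d/np.linalg.norm(d); P=np.eye(3)-np.outer(d,d); A.append(P);B.append(P@o)
    return np.linalg.lstsq(np.vstack(A),np.hstack(B),rcond=None)[0]
def shot(n,fn=None):
    im=ctrl.get_image(n)
    if fn: cv2.imwrite("pics/"+fn,im["img"][:,:,::-1])
    return im
E
python3 - <<'E'
from h import *
np.set_printoptions(precision=4,suppress=True)
Z=dict(jack_center=.048,jack_saddle=.044,handle_grip=.117,lift_pad=.06,bowl=.025,jar=.045,wood_block=.022,board=.063)
for c in("top","side","wrist"):
    im=shot(c,c+"0.png"); print(c,im["vertical_fov"],im["cx"],im["cy"],im["origin"],np.array(im["rotation"]).round(3).tolist())
    for n,z in Z.items():
        for r in ctrl.find_in(c,n)[:2]: print(" ",n,np.round(r["at"],1),round(r["conf"],2),atz(im,r["at"],z))
o=ctrl.get_obs();print(o["tcp_pos"],o["orientation"],o["time_s"])
E
```

```text
top 44.24418839031859 318.8721544898313 198.6769071994239 [ 0.3134 -0.0128  1.3054] [0.706, -0.704, 0.053, -0.063]Traceback (most recent call last):
  File "<stdin>", line 7, in <module>
  File "h.py", line 8, in atz
    o,d=ray(im,uv); return o+d*(z-o[2])/d[2]
        ~~~^^^^^^^
  File "h.py", line 6, in ray
    f=K(im); d=np.array([(uv[0]-im["cx"])/f,(uv[1]-im["cy"])/f,1.]); return np.array(im["origin"]),np.array(im["rotation"])@d
                                                                                                   ~~~~~~~~~~~~~~~~~~~~~~~~^~
ValueError: matmul: Input operand 1 has a mismatch in its core dimension 0, with gufunc signature (n?,k),(k,m?)->(n?,m?) (size 3 is different from 4)
```

View pics/top0.png

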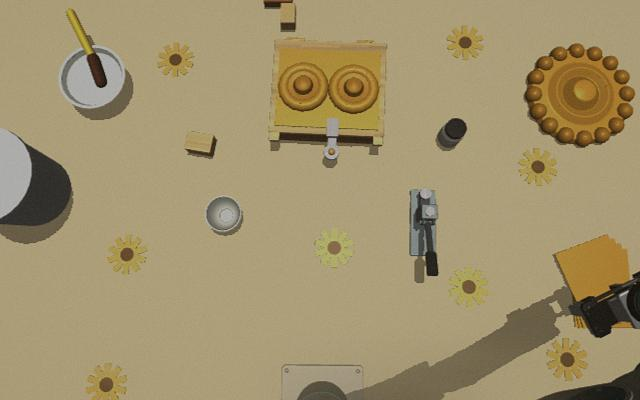

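The top view shows the jack at about (425,215) with its handle grip towards (432,263), the lift pad at (332,152) on the board's front edge, the block at (200,143), and the bowl at (224,214). The jar is at (453,132). The camera rotation is a quaternion, so I'll fix the helper.

```bash
sed -i '1i from scipy.spatial.transform import Rotation as R' h.py
sed -i 's/    im=ctrl.get_image(n)/    im=ctrl.get_image(n); im["rotation"]=R.from_quat(im["rotation"]).as_matrix()/' h.py
python3 - <<'E'
from h import *
np.set_printoptions(precision=4,suppress=True)
Z=dict(jack_center=.09,jack_saddle=.044,handle_grip=.117,lift_pad=.06,bowl=.025,jar=.045,wood_block=.022,board=.063)
print(ctrl.get_image("top").keys())
for c in("top","side","wrist"):
    im=shot(c,c+"0.png"); print(c,im["vertical_fov"],im["cx"],im["cy"],np.array(im["origin"]),np.array(im["rotation"]).round(3).tolist())
    for n,z in Z.items():
        for r in ctrl.find_in(c,n)[:2]: print(" ",n,np.round(r["at"],1),round(r["conf"],2),atz(im,r["at"],z))
    if c=="top": print(atz(im,[320,385],0), atz(im,[270,137],.07),atz(im,[382,140],.07))
o=ctrl.get_obs();print(o["tcp_pos"],o["orientation"],o["time_s"])
E
```

```text
dict_keys(['img', 'vertical_fov', 'cx', 'cy', 'origin', 'rotation'])
top 44.24418839031859 318.8721544898313 198.6769071994239 [ 0.3134 -0.0128  1.3054] [[0.004, -0.987, 0.163], [-1.0, -0.002, 0.015], [-0.014, -0.163, -0.986]]
  jack_center [424.1 225.6] 0.95 [ 0.4478 -0.2554  0.09  ]
  jack_saddle [425.8 195.5] 0.49 [ 0.5313 -0.2714  0.044 ]
  jack_saddle [329.8  92. ] 0.16 [ 0.8139 -0.0222  0.044 ]
  handle_grip [432.6 262.7] 0.57 [ 0.3558 -0.2675  0.117 ]
  lift_pad [329.9 151. ] 0.62 [ 0.6458 -0.0225  0.06  ]
  bowl [224.  213.2] 0.73 [0.4863 0.2558 0.025 ]
  jar [455.3 134.6] 0.81 [ 0.6946 -0.354   0.045 ]
  wood_block [198.3 145.8] 0.59 [0.6702 0.3327 0.022 ]
  board [327.4  91.7] 0.69 [ 0.8072 -0.0157  0.063 ]
  board [452.9 138.1] 0.47 [ 0.6797 -0.3425  0.063 ]
[0.0517 0.0017 0.    ] [0.6806 0.1335 0.07  ] [ 0.6726 -0.1574  0.07  ]
side 56.747541990806994 316.13588541117883 202.02825660849774 [-0.0213  0.5377  0.5938] [[-0.704, -0.397, 0.589], [-0.71, 0.381, -0.592], [0.011, -0.835, -0.55]]
  jack_center [390.7 188.8] 0.71 [ 0.4268 -0.1902  0.09  ]
  jack_center [428.1 179.6] 0.3 [ 0.3843 -0.3046  0.09  ]
  jack_saddle [374.8 183.8] 0.64 [ 0.5167 -0.2462  0.044 ]
  handle_grip [428.6 182.3] 0.71 [ 0.3543 -0.2481  0.117 ]
  lift_pad [289.9 189. ] 0.5 [ 0.6463 -0.0306  0.06  ]
  bowl [237.4 278.8] 0.92 [0.4929 0.2537 0.025 ]
  bowl [390.4 189.7] 0.37 [ 0.4822 -0.2793  0.025 ]
  jar [345.7 154.2] 0.57 [ 0.7041 -0.33    0.045 ]
  wood_block [162.  253.5] 0.92 [0.6832 0.3299 0.022 ]
  board [244.4 170.9] 0.89 [0.8135 0.0019 0.063 ]
wrist 70.04398354071242 325.92622486645644 196.2263982515402 [ 0.3412 -0.5583  0.3838] [[0.426, -0.878, -0.22], [-0.905, -0.413, -0.103], [-0.0, 0.243, -0.97]]
[ 0.2774 -0.5879  0.2275] [ 0.9758  0.2186  0.     -0.    ] 1.5
```

View pics/side0.png

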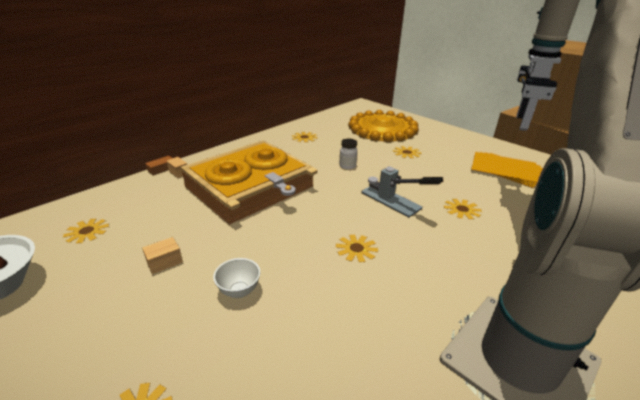

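The side view agrees with the top one: the jack's handle points towards the robot, and the pad is near (290,189). The jack tower is near (0.48,-0.265) with yaw about 0, and the pad is near (0.646,-0.026). I'll move above the tower and look from the wrist.

```bash
python3 -m pendant '[[[0.03,0.045,0.01,-4,1],[0.06,0.09,0.01,-8,1],[0.09,0.135,0.01,-12,1],[0.12,0.18,0.01,-16,1],[0.15,0.23,0.01,-20,1],[0.18,0.28,0.01,-24,1],[0.2,0.323,0.01,-25.3,1],[0.2,0.323,0.01,-25.3,1],[0.2,0.323,0.01,-25.3,1]]]'
python3 - <<'E'
from h import *
np.set_printoptions(precision=4,suppress=True)
im=shot("wrist","w1.png"); print(im["origin"],im["rotation"].round(3).tolist())
for n,z in dict(jack_center=.096,jack_saddle=.044,handle_grip=.117).items():
    for r in ctrl.find_in("wrist",n)[:2]: print(n,np.round(r["at"],1),round(r["conf"],2),atz(im,r["at"],z))
o=ctrl.get_obs();print(o["tcp_pos"],R.from_quat(o["orientation"]).as_matrix()[:,0],o["time_s"])
E
```

```text
time_s: 2.62
tcp_pos: [0.477, -0.2657, 0.2376]
orientation: [1.0, -0.001, -0.0, 0.0]
ft_force: [-1.2, -0.6, 0.4]
gripper_width: 1.002
finger_force: 0.0
[ 0.5475 -0.2659  0.394 ] [[-0.002, -0.97, -0.243], [-1.0, 0.002, -0.001], [0.001, 0.243, -0.97]]
jack_center [324.7 189.2] 0.79 [ 0.4807 -0.2648  0.096 ]
jack_saddle [327.6 141.5] 0.64 [ 0.528  -0.2683  0.044 ]
handle_grip [323.5 322.9] 0.65 [ 0.3313 -0.263   0.117 ]
[ 0.4765 -0.2665  0.2375] [ 1.     -0.0036 -0.0002] 2.825
```

View pics/w1.png

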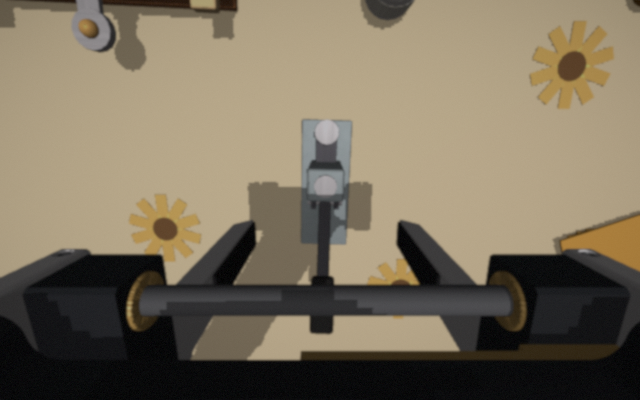

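The wrist view shows the saddle at (327,132), the tower top at about (325,184), the base plate from (302,121) to (347,244), the grip at (321,305), and the pad button at (90,27). Next I'll check these against the known sizes.

```bash
python3 - <<'E'
from h import *
np.set_printoptions(precision=4,suppress=True)
im=shot("wrist")
for n,u,z in [("sad",(327,132),.044),("tow",(325.5,184),.096),("fl",(302,120.5),.01),("fr",(351.5,121.5),.01),("rl",(302,243),.01),("rr",(347,244),.01),("button",(88,28),.072)]:
    print(n,atz(im,u,z))
im=shot("top")
for n,u,z in [("sad",(425.5,195),.044),("tow",(429.5,211),.096),("pad",(332,152),.066)]: print("top",n,atz(im,u,z))
E
```

```text
sad [ 0.5387 -0.2684  0.044 ]
tow [ 0.4859 -0.2664  0.096 ]
fl [ 0.5526 -0.2361  0.01  ]
fr [ 0.5511 -0.3005  0.01  ]
rl [ 0.3814 -0.2319  0.01  ]
rr [ 0.3796 -0.2969  0.01  ]
button [ 0.6433 -0.0267  0.072 ]
top sad [ 0.5326 -0.2706  0.044 ]
top tow [ 0.4834 -0.2686  0.096 ]
top pad [ 0.6415 -0.0279  0.066 ]
```

```bash
python3 -m pendant '[[[0.0075,-0.0005,-0.05,-1.3,1],[0.0075,-0.0005,-0.1,-1.3,1],[0.0075,-0.0005,-0.14,-1.3,1],[0.0075,-0.0005,-0.165,-1.3,1],[0.0075,-0.0005,-0.165,-1.3,1],[0.0075,-0.0005,-0.165,-1.3,-1],[0.0075,-0.0005,-0.165,-1.3,-1],[0.0075,-0.0005,-0.165,-1.3,-1],[0.0075,-0.0005,-0.165,-1.3,-1],[0.0075,-0.0005,-0.165,-1.3,-1]]]' 35; python3 -m pendant '[[[0,0,0,0,-1],[0,0,0.01,0,-1],[0,0,0.02,0,-1],[0,0,0.02,0,-1]]]' 35
python3 - <<'E'
from h import *
im=shot("wrist","w2.png")
for n,u,z in [("sad",(327,132),.044)]: pass
for n,z in dict(jack_center=.116,jack_saddle=.064,lift_pad=.072).items():
    for r in ctrl.find_in("wrist",n)[:2]: print(n,np.round(r["at"],1),round(r["conf"],2),atz(im,r["at"],z))
print(ctrl.get_obs()["tcp_pos"])
E
```

```text
time_s: 4.18
tcp_pos: [0.4849, -0.2654, 0.0727]
orientation: [1.0, -0.012, 0.0, 0.0]
ft_force: [0.1, 0.4, -0.3]
gripper_width: 0.505
finger_force: 0.0
time_s: 4.68
tcp_pos: [0.4853, -0.2656, 0.0931]
orientation: [1.0, -0.012, 0.001, 0.0]
ft_force: [-0.5, 0.7, -8.8]
gripper_width: 0.424
finger_force: 35.0
jack_center [325.6 210. ] 0.7 [ 0.51539913 -0.26640063  0.116     ]
jack_saddle [326.9 164.8] 0.58 [ 0.53048849 -0.26761701  0.064     ]
[ 0.48450946 -0.26516826  0.09217473]
```

View pics/w2.png

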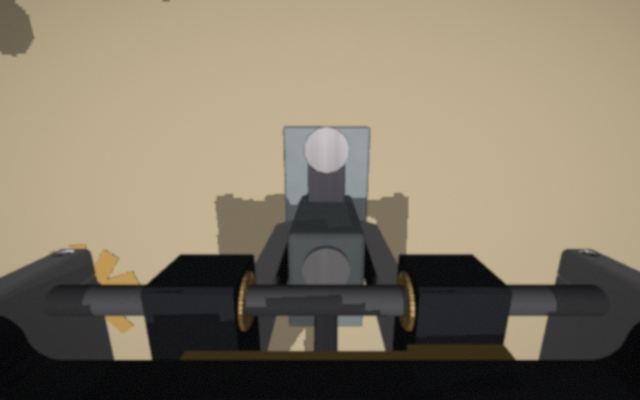

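The jack is lifted and sits straight in the fingers, with the saddle at (327,150) and the weight at about 8.8 N. I'll carry it to a staging point about 80 mm short of the pad.

```bash
python3 -m pendant '[[[0.0,0.02,0,0,-1],[0.005,0.055,0,0,-1],[0.01,0.09,0,0,-1],[0.015,0.13,0,0,-1],[0.02,0.17,0,0,-1],[0.024,0.21,0,0,-1],[0.024,0.23,0,0,-1],[0.024,0.24,0,0,-1],[0.024,0.24,-0.012,0,-1],[0.024,0.24,-0.012,0,-1]]]' 50
python3 - <<'E'
from h import *
im=shot("wrist","w3.png")
for n,z in dict(jack_saddle=.052,lift_pad=.072).items():
    for r in ctrl.find_in("wrist",n)[:2]: print(n,np.round(r["at"],1),round(r["conf"],2),atz(im,r["at"],z))
print(ctrl.get_obs()["tcp_pos"])
s=shot("side")["img"][120:280,200:400]; cv2.imwrite("pics/s3.png",cv2.resize(s[:,:,::-1],None,fx=4,fy=3.75,interpolation=cv2.INTER_CUBIC)[:600])
E
```

```text
time_s: 6.12
tcp_pos: [0.5077, -0.0267, 0.0793]
orientation: [1.0, -0.013, -0.001, 0.0]
ft_force: [-0.4, -0.7, -9.2]
gripper_width: 0.422
finger_force: 50.0
jack_saddle [326.2 162.9] 0.84 [ 0.55434463 -0.02829533  0.052     ]
jack_saddle [314.5  16.7] 0.52 [ 0.63832292 -0.02378364  0.052     ]
lift_pad [311.1  13.6] 0.8 [ 0.63326241 -0.02262425  0.072     ]
[ 0.50873831 -0.02668678  0.0803016 ]
```

View pics/w3.png

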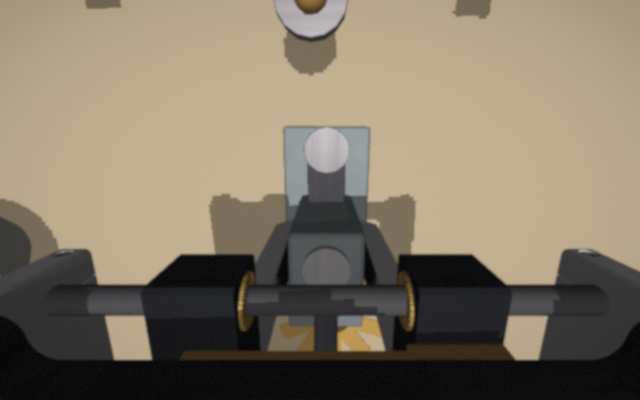

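View pics/s3.png

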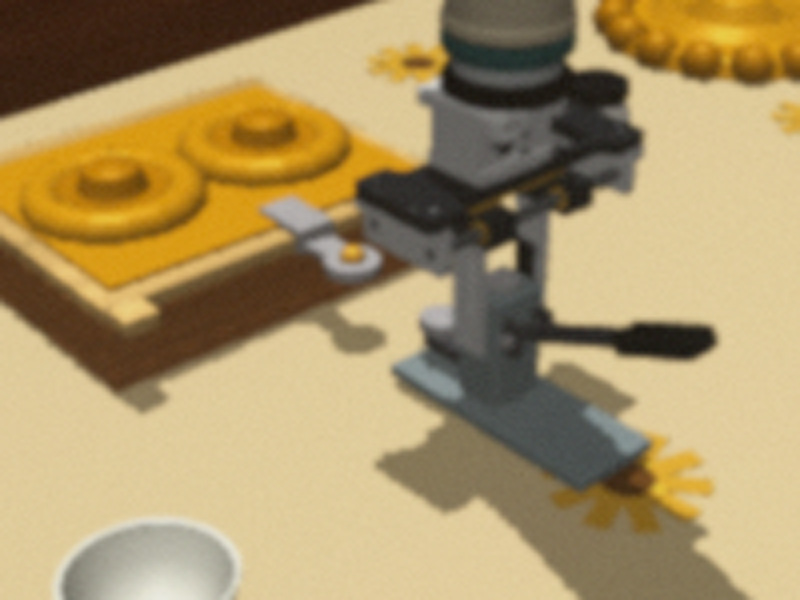

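The wrist view has the saddle at (326.5,150.5) and the pad disc spanning columns 275–347, with its near rim at row 40. The side view shows the jack level, just above the table and aligned with the pad. I'll compute the remaining offset.

```bash
python3 - <<'E'
from h import *
np.set_printoptions(precision=4,suppress=True)
im=shot("wrist"); print(im["origin"])
print("sad",atz(im,(326.5,150.5),.052))
print("saddle bot edge",atz(im,(326.5,173),.052),"top",atz(im,(326.5,128),.052))
for z in(.056,.066): print("near rim",z,atz(im,(311,40),z),"L",atz(im,(275,3),z),"R",atz(im,(347,3),z))
print("ears",atz(im,(472,16),.056),atz(im,(103,7),.0))
g=im["img"][0:45,311].astype(int); print(g[20:45:1].tolist())
t=shot("top"); 
g=t["img"][118:162,300:340:4]; cv2.imwrite("pics/t3.png",cv2.resize(t["img"][110:230,270:390,::-1],None,fx=5,fy=5,interpolation=cv2.INTER_CUBIC))
for p in((.643,-.0235,.066),(.643,-.0235,.056)): print(proj(t,p))
E
```

```text
[ 0.5794 -0.0284  0.2368]
sad [ 0.5634 -0.0285  0.052 ]
saddle bot edge [ 0.5488 -0.0281  0.052 ] top [ 0.5775 -0.0288  0.052 ]
near rim 0.056 [ 0.6269 -0.0212  0.056 ] L [ 0.6461 -0.0018  0.056 ] R [ 0.6451 -0.042   0.056 ]
near rim 0.066 [ 0.6243 -0.0216  0.066 ] L [ 0.6424 -0.0033  0.066 ] R [ 0.6415 -0.0413  0.066 ]
ears [ 0.6368 -0.1125  0.056 ] [0.6675 0.1327 0.    ]
[[176, 172, 175], [178, 174, 176], [178, 175, 177], [182, 177, 179], [184, 180, 183], [184, 180, 182], [186, 181, 184], [186, 181, 183], [186, 181, 183], [186, 181, 183], [185, 180, 182], [185, 181, 183], [185, 179, 182], [186, 181, 184], [186, 182, 185], [188, 184, 187], [189, 187, 189], [188, 186, 189], [181, 179, 181], [160, 157, 159], [120, 117, 118], [75, 74, 76], [50, 48, 50], [52, 50, 48], [72, 67, 59]]
[330.3085 151.4422]
[330.2748 152.4298]
```

View pics/t3.png

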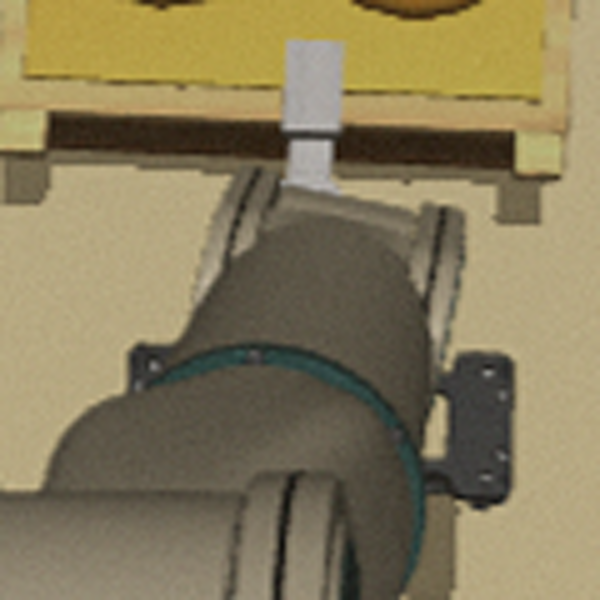

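The pad centre measures (0.645,-0.022) and the saddle (0.5635,-0.0285), so the shift needed is (+0.0815,+0.0065). The yaw already matches the stand at about -1.4°. I'll go in low, about 4 mm above the table, and then set the jack down.

```bash
python3 -m pendant '[[[0,0.0065,-0.004,0,-1],[0.02,0.0065,-0.004,0,-1],[0.04,0.0065,-0.004,0,-1],[0.06,0.0065,-0.004,0,-1],[0.075,0.0065,-0.004,0,-1],[0.0815,0.0065,-0.004,0,-1],[0.0815,0.0065,-0.004,0,-1],[0.0815,0.0065,-0.004,0,-1]]]' 50
python3 - <<'E'
from h import *
np.set_printoptions(precision=4,suppress=True)
im=shot("wrist","w4.png"); t=ctrl.get_obs()["tcp_pos"]; print(t)
for n,z in dict(jack_saddle=.048,lift_pad=.072).items():
    for r in ctrl.find_in("wrist",n)[:2]: print(n,np.round(r["at"],1),round(r["conf"],2),atz(im,r["at"],z))
E
```

```text
time_s: 7.42
tcp_pos: [0.589, -0.0187, 0.0762]
orientation: [1.0, -0.012, -0.001, -0.0]
ft_force: [-0.0, -0.1, -8.7]
gripper_width: 0.422
finger_force: 50.0
[ 0.5892 -0.0188  0.0763]
jack_saddle [324.4 192. ] 0.58 [ 0.6163 -0.0186  0.048 ]
lift_pad [331.7 150.2] 0.9 [ 0.6458 -0.0235  0.072 ]
```

View pics/w4.png

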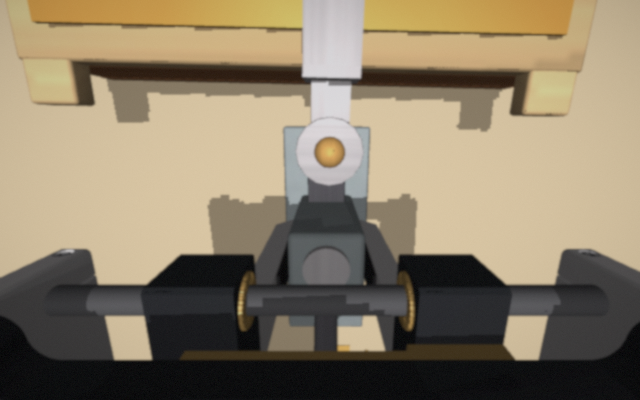

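The wrist view shows the pad disc centred at about (330,151.5) over the saddle, which sits at (326.5,150.5). I'll compute the residual.

```bash
python3 - <<'E'
from h import *
np.set_printoptions(precision=4,suppress=True)
im=shot("wrist")
print(atz(im,(326.5,150.5),.048),atz(im,(330,151.5),.066), atz(im,(330,150),.075), "rims",atz(im,(330,118.5),.066),atz(im,(330,185),.066))
E
```

```text
[ 0.6442 -0.0208  0.048 ] [ 0.6452 -0.0228  0.066 ] [ 0.6468 -0.0227  0.075 ] rims [ 0.6636 -0.0232  0.066 ] [ 0.6253 -0.0224  0.066 ]
```

The residual is (+0.001,-0.002). I'll correct it, set the jack down, release, and back straight up.

```bash
python3 -m pendant '[[[0.001,-0.002,0,0,-1],[0.001,-0.002,-0.002,0,-1],[0.001,-0.002,-0.0045,0,-1],[0.001,-0.002,-0.0045,0,-1],[0.001,-0.002,-0.0045,0,0.3],[0.001,-0.002,-0.0045,0,0.3],[0.001,-0.002,-0.0045,0,0.3]]]' 50
python3 -m pendant '[[[0,0,0.03,0,0.3],[0,0,0.07,0,0.3],[0,0,0.11,0,0.3],[0,0,0.11,0,0.3]]]' 
python3 - <<'E'
from h import *
np.set_printoptions(precision=4,suppress=True)
im=shot("wrist","w5.png"); print(ctrl.get_obs()["tcp_pos"])
for n,z in dict(jack_center=.096,handle_grip=.117,lift_pad=.066).items():
    for r in ctrl.find_in("wrist",n)[:1]: print(n,np.round(r["at"],1),round(r["conf"],2),atz(im,r["at"],z))
E
```

```text
time_s: 8.5
tcp_pos: [0.5919, -0.0209, 0.0723]
orientation: [1.0, -0.012, 0.001, 0.0]
ft_force: [-0.5, -0.9, -0.3]
gripper_width: 0.65
finger_force: 0.0
time_s: 9.0
tcp_pos: [0.5938, -0.0211, 0.1853]
orientation: [1.0, -0.012, 0.004, -0.0]
ft_force: [-0.4, -0.9, -0.9]
gripper_width: 0.653
finger_force: 0.0
[ 0.5923 -0.0208  0.1834]
jack_center [324.9 219.2] 0.89 [ 0.5821 -0.0201  0.096 ]
handle_grip [325.5 335.1] 0.68 [ 0.4771 -0.018   0.117 ]
lift_pad [326.3 148.8] 0.78 [ 0.6429 -0.0229  0.066 ]
```

View pics/w5.png

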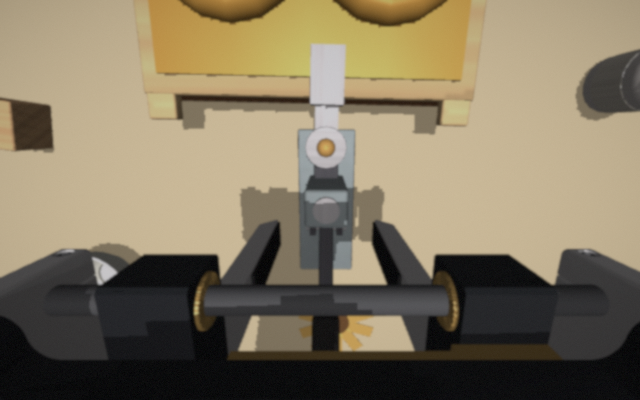

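The jack stands flat, with the pad disc (326,148) over the saddle and the tower top at (326,208). While I check its placement, I'll close the fingers and move over the grip.

```bash
python3 - <<'E'
from h import *
np.set_printoptions(precision=4,suppress=True)
im=shot("wrist")
for n,u,z in [("tow",(326,207.5),.096),("fl",(299,129),.01),("fr",(354.5,129.5),.01),("rl",(302,267),.01),("rr",(351.5,268),.01),("pad",(326.3,148.5),.066)]: print(n,atz(im,u,z))
E
python3 -m pendant '[[[-0.03,0.001,0,0,-1],[-0.07,0.002,0,0,-1],[-0.11,0.003,0,0,-1],[-0.131,0.003,0,0,-1],[-0.131,0.003,0,0,-1],[-0.131,0.003,0,0,-1],[-0.131,0.003,0,0,-1]]]' 20
```

```text
tow [ 0.5902 -0.021   0.096 ]
fl [0.6568 0.0075 0.01  ]
fr [ 0.6547 -0.0544  0.01  ]
rl [0.4875 0.0117 0.01  ]
rr [ 0.4846 -0.0506  0.01  ]
pad [ 0.6391 -0.0225  0.066 ]
time_s: 10.12
tcp_pos: [0.4615, -0.0179, 0.1818]
orientation: [1.0, -0.012, 0.0, 0.0]
ft_force: [-0.2, 0.5, -0.3]
gripper_width: 0.006
finger_force: 0.0
```

Relative to the base's front edge, the pad sits over the saddle to within about 1 mm both ways. Now the first pump, watching the force.

```bash
python3 -m pendant '[[[0,0,-0.02,0,-1],[0,0,-0.03,0,-1],[0,0,-0.04,0,-1],[0,0,-0.05,0,-1],[0,0,-0.06,0,-1],[0,0,-0.07,0,-1],[0,0,-0.07,0,-1]]]'; python3 -m pendant '[[[0,0,-0.006,0,-1],[0,0,-0.012,0,-1],[0,0,-0.018,0,-1],[0,0,-0.018,0,-1]]]'
```

```text
time_s: 11.0
tcp_pos: [0.4582, -0.0178, 0.1111]
orientation: [1.0, -0.012, -0.002, -0.0]
ft_force: [-5.1, 0.2, 7.0]
gripper_width: 0.003
finger_force: 3.4
time_s: 11.5
tcp_pos: [0.4571, -0.0178, 0.0933]
orientation: [1.0, -0.012, -0.003, -0.0]
ft_force: [-5.7, -0.1, 8.9]
gripper_width: 0.003
finger_force: 4.2
```

```bash
python3 -m pendant '[[[-0.002,0,-0.003,0,-1],[-0.004,0,-0.006,0,-1],[-0.004,0,-0.009,0,-1],[-0.004,0,-0.009,0,-1]]]'
python3 - <<'E'
from h import *
np.set_printoptions(precision=4,suppress=True)
o=ctrl.get_obs(); print(o["tcp_pos"],o["ft_force"])
a=shot("side"); cv2.imwrite("pics/s6.png",cv2.resize(a["img"][120:280,200:400,::-1],None,fx=4,fy=3.75,interpolation=cv2.INTER_CUBIC))
for r in ctrl.find_in("side","handle_grip")[:1]: print(r, atz(a,r["at"],.055))
E
```

```text
time_s: 12.0
tcp_pos: [0.457, -0.0178, 0.0859]
orientation: [1.0, -0.012, 0.001, -0.0]
ft_force: [-3.2, 0.3, 17.0]
gripper_width: 0.004
finger_force: 8.9
[ 0.457  -0.0178  0.0859] [-3.1959  0.2948 17.0461]
{'at': [340.6, 223.4], 'conf': 0.49} [ 0.4466 -0.0186  0.055 ]
```

View pics/s6.png

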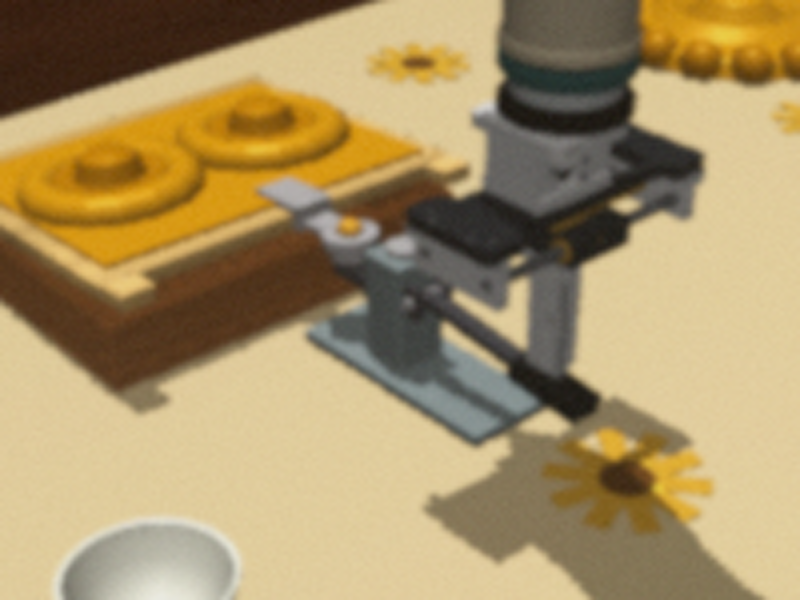

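The side view shows the handle down with the grip pointing below level, the jack flat, and the board's front edge raised on the saddle. The 17 N reading and tip height of 0.064 mean it is at the stop. Now I'll let it back all the way up.

```bash
python3 -m pendant '[[[0,0,0.01,0,-1],[0.001,0,0.025,0,-1],[0.003,0,0.04,0,-1],[0.004,0,0.055,0,-1],[0.004,0,0.07,0,-1],[0.004,0,0.09,0,-1],[0.004,0,0.11,0,-1],[0.004,0,0.11,0,-1],[0.004,0,0.11,0,-1]]]'
python3 - <<'E'
from h import *
np.set_printoptions(precision=4,suppress=True)
im=shot("wrist","w7.png"); print(ctrl.get_obs()["tcp_pos"])
for n,z in dict(jack_center=.096,handle_grip=.117,lift_pad=.066).items():
    for r in ctrl.find_in("wrist",n)[:1]: print(n,np.round(r["at"],1),round(r["conf"],2),atz(im,r["at"],z))
a=shot("side"); cv2.imwrite("pics/s7.png",a["img"][120:280,200:400,::-1])
b=cv2.resize(a["img"][120:280,200:400,::-1],None,fx=2,fy=2,interpolation=cv2.INTER_CUBIC)
cv2.imwrite("pics/c7.png",np.hstack([b,cv2.resize(im["img"][:,:,::-1],(400,250))[:, :] if 0 else cv2.copyMakeBorder(cv2.resize(im["img"][:250,126:526,::-1],(400,250)),0,70,0,0,0)]))
E
```

```text
time_s: 13.22
tcp_pos: [0.4601, -0.0177, 0.1943]
orientation: [1.0, -0.012, -0.0, -0.0]
ft_force: [0.3, 0.2, -0.6]
gripper_width: 0.007
finger_force: 0.0
[ 0.4599 -0.0178  0.1941]
jack_center [324.8 101.2] 0.84 [ 0.55   -0.0192  0.096 ]
handle_grip [326.5 198.1] 0.97 [ 0.4705 -0.0187  0.117 ]
lift_pad [325.9   5.6] 0.94 [ 0.6324 -0.0222  0.066 ]
```

View pics/c7.png

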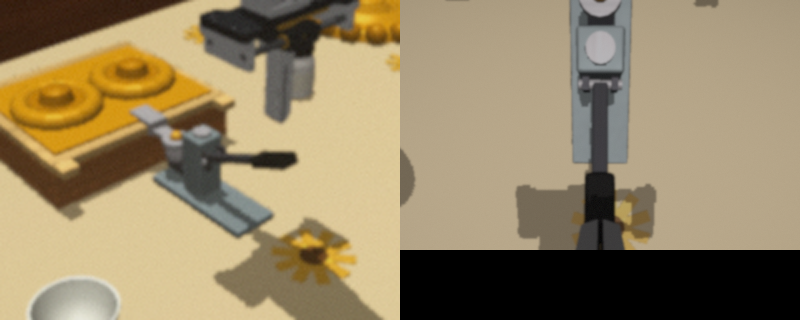

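The handle is back up, the board is down and the jack is flat, with the tower top at wrist (326,47) and the base's rear edge at row 162. That was my 11th picture, one over the limit, so I'll stop viewing. I'll check numerically that the jack hasn't shifted.

```bash
python3 - <<'E'
from h import *
np.set_printoptions(precision=4,suppress=True)
im=shot("wrist")
for n,u,z in [("tow",(326.5,47.5),.096),("rl",(299,162),.01),("rr",(353.5,162.5),.01),("pad near rim",(326,14),.066)]: print(n,atz(im,u,z))
E
```

```text
tow [ 0.5914 -0.0218  0.096 ]
rl [0.488  0.0133 0.01  ]
rr [ 0.4858 -0.0518  0.01  ]
pad near rim [ 0.6256 -0.0223  0.066 ]
```

The jack hasn't moved beyond measurement noise of about 1 mm. Now the second press, to be held.

```bash
python3 -m pendant '[[[0,0,-0.025,0,-1],[0,0,-0.04,0,-1],[-0.001,0,-0.05,0,-1],[-0.002,0,-0.06,0,-1],[-0.003,0,-0.07,0,-1],[-0.004,0,-0.08,0,-1],[-0.005,0,-0.09,0,-1],[-0.006,0,-0.1,0,-1],[-0.006,0,-0.107,0,-1],[-0.006,0,-0.11,0,-1]]]'; python3 -m pendant '[[[0,0,0,0,-1],[0,0,0,0,-1],[0,0,0,0,-1],[0,0,0,0,-1]]]'
python3 - <<'E'
from h import *
np.set_printoptions(precision=4,suppress=True)
a=shot("side");b=cv2.imread("pics/s6.png").astype(int)
c=cv2.resize(a["img"][120:280,200:400,::-1],None,fx=4,fy=3.75,interpolation=cv2.INTER_CUBIC).astype(int)
d=np.abs(b-c).max(2); print("mean diff to first press",d.mean(),"board/jack region",d[150:450,250:480].mean())
for r in ctrl.find_in("side","handle_grip")[:1]: print(r)
E
```

```text
time_s: 14.78
tcp_pos: [0.4527, -0.0178, 0.0849]
orientation: [1.0, -0.012, -0.001, -0.0]
ft_force: [-6.3, 0.6, 23.4]
gripper_width: 0.003
finger_force: 12.3
time_s: 15.28
tcp_pos: [0.4527, -0.0177, 0.0855]
orientation: [1.0, -0.012, -0.001, -0.0]
ft_force: [-5.5, 0.6, 15.5]
gripper_width: 0.007
finger_force: 7.8
mean diff to first press 4.3154104166666665 board/jack region 3.022304347826087
{'at': [337.5, 223.4], 'conf': 0.71}
```

The handle is back at the stop with 15.5 N held, and the picture matches the first full press. One short hold to confirm it's steady, then I'll hand it in.

```bash
python3 -m pendant '[[[0,0,0,0,-1],[0,0,0,0,-1],[0,0,0,0,-1],[0,0,0,0,-1]]]' && python3 -c "
from plant import ctrl
o=ctrl.get_obs(); print(o['tcp_pos'],o['ft_force'])
print(ctrl.sign_off())"
```

```text
time_s: 15.88
tcp_pos: [0.4527, -0.0178, 0.0855]
orientation: [1.0, -0.012, -0.001, -0.0]
ft_force: [-5.4, 0.5, 14.7]
gripper_width: 0.003
finger_force: 7.8
[ 0.45268527 -0.01776963  0.08547031] [-5.39575938  0.54550755 14.74899553]
the job is handed in; nothing more can be done
None
```

The job is handed in at about 16 s: the jack's saddle is under the lift pad to about 1 mm, the handle was pumped once and let back up, and it is now pressed to the stop at about 15 N, holding the board raised (I viewed 11 pictures, one over the limit of 10).

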